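# Couple the spout to the worktop water filter

### The job

Fit the curved spout to the water filter's quick coupler: turn the safety sleeve until its lug meets the slot in the guard, pull the sleeve back (down) until it catches, then take the curved spout from the wooden block and press its plug fully home, spout pointing out over the drip tray, so that the sleeve springs forward again and locks it. Leave the spray nozzle in the block and do not disturb the other things.

Things in the scene. Friction and masses are not known exactly. Their poses are not given: they have to be found in the camera images.
- filter: White worktop water filter, fixed. Origin on the worktop directly below the coupler's axis, z up. Housing 135 x 100 x 85 mm high (x -45 to +90 mm); drip tray before it, x -117 to -45 mm, y +-50 mm, 14 mm high. The steel quick coupler stands upright on the housing at x = y = 0.
- sleeve_mid (a point): Point on the coupler's axis, 133 mm above the worktop (fixed to the filter; axes as the filter's). The sprung steel sleeve round it is 40 mm in diameter and is gripped from 108 to 143 mm above the worktop (sleeve forward). Below is its flange, 52 mm wide, 5 mm thick, underside at 103 mm, with a 5 mm wide lug that sticks out to 37 mm from the axis. Mouth tube, 30 mm wide, ends 4 mm above it.
- slot (a point): Middle of the slot, 13 mm wide, in the fixed guard ring (radius 31 to 36 mm, top at 100 mm, round the front half), at the filter's -x. The sleeve turns easily (2 rad range). Its lug starts 0.35 to 1.1 rad counter-clockwise (from above) of the slot, bearing not reported: turn clockwise, trying it downwards. Off the slot the lug stops hard after 3 mm; within +-0.1 rad of it the sleeve goes on down.
- catch_point (a point): Tip of a small spring catch behind the coupler (+x, 24 to 44 mm from the axis, top at 101 mm). When the sleeve is pulled 12 mm or more, it snaps over the flange and holds the sleeve about 11 mm back when let go. A plug pressed home in the coupler trips it.
- sleeve (a joint): Travel of the sleeve in m: 0 = forward (up, as at the start), grows as it is pulled back (down); about 0.011 when held by the catch, 0.015 at the stop. Pulling takes 3 to 7 N. While it is forward, inner jaws close the bore to any plug; when the catch is tripped it springs to 0 and its jaws close in the plug's groove.
- mouth (a point): Centre of the coupler's open upper mouth, 147 mm above the worktop on the coupler's axis; axes as the filter's. Bore 20 mm wide. A plug in it meets a sprung valve 22 mm down, needs 6 to 10 N to be pressed on, and is home with its shoulder on the mouth, 28 mm down; once let go, it may rise by 2 mm.
- spout: Curved steel spout, 0.13 kg, loose, in one of the block's two holes. Origin at the round tip of its plug, z up, +x the way it points (in the block about the block's +y). Plug 18 mm wide, 28 mm long, with a groove; then a shoulder 28 mm wide (28 to 32 mm above the tip), a square barrel 24 x 24 mm (32 to 66 mm) to grip across y, and a bent 11 mm tube that rises to 92 mm and reaches 70 mm out.
- plug_seat (a point): Centre of the underside of the spout's shoulder, 28 mm above the tip of its plug.
- outlet (a point): Open end of the spout, 70 mm out along the spout's +x, 55 mm above the tip of the plug.
- nozzle: Spray nozzle, not wanted: same plug and barrel as the spout, but a straight round head 38 mm wide on top, 90 mm high in all. Stands in the other hole of the block. Origin at the tip of its plug, z up.
- block: Wooden block, fixed, 150 (x) x 60 (y) x 34 mm, origin under its centre. Holes 22 mm wide and 30 mm deep at x = +-42.5 mm; the plugs hang in them by their shoulders.
- garlic: Garlic bulb, 53 mm, a bystander; origin under its centre.
- tea_light: Tea light, 38 mm wide, 15 mm high, a bystander; origin under its centre.
- tumbler: Clear glass tumbler, 81 mm wide, 91 mm high, a bystander; origin under its centre.

How it is judged (in metres and radians):
On the way, in this order (a step that is already met when the one before it is completed fails the run):
1. the sleeve is pulled back and stays back, with no plug in the coupler (value of joint sleeve above 0.0095 m and distance between plug_seat and mouth above 0.08 m), for 0.3 s.
2. the spout's plug is pressed home in the coupler (z of plug_seat in the frame of mouth below 0.0035 m and horizontal distance between plug_seat and mouth below 0.004 m and angle between spout's own z axis and vertical below 0.12 rad), for 0.1 s.
At the end, for the whole second after the job is handed in: The plug is home (shoulder within 3.5 mm of the mouth and 4 mm of its axis, upright within 0.12 rad), the sleeve has sprung forward (within 2 mm), the outlet is over the drip tray (55 mm or more in front of the coupler's axis, about 38 degrees either way), and the spout is at rest (all of step 2 and value of joint sleeve below 0.002 m and x of outlet in the frame of filter below -0.055 m and linear speed of spout below 0.02 m/s and velocity of joint sleeve below 0.02 m/s); the robot touches nothing.
It fails at once if the spray nozzle is moved by more than 20 mm (distance of nozzle from where it was at the start of the episode above 0.02 m).
It fails at once if the garlic is moved by more than 25 mm (distance of garlic from where it was at the start of the episode above 0.025 m).
It fails at once if the tea light is moved by more than 25 mm (distance of tea_light from where it was at the start of the episode above 0.025 m).
It fails at once if the tumbler is moved by more than 25 mm (distance of tumbler from where it was at the start of the episode above 0.025 m).
It also fails if it takes over 58 s, if anything falls off the work surface, if the arm or the gripper's body presses on something with over 40 N, if the wrist force passes 120 N, or if a joint passes its speed limit or range.

### The arm

A 6-joint arm with a two-finger parallel gripper is mounted at the origin on a cart in front of the work surface, level with it; the furniture and walls round the work are solid. World frame = base frame: x ahead of the robot, y to its left, z up, the work surface at z = 0. Lengths are in m, angles in degrees, forces in N, time in s.
With the tool pointing down it reaches from about 0.25 to 0.725 m from the base axis. Payload 9.7 kg.
Tool frame: the origin (TCP) lies midway between the tips of the shut fingers; the grasp point (between the pads) lies 19 mm behind it; z points along the fingers, y is the line along which they close (so a half turn about z gives the same grasp; the last joint's range is limited). The gripper opens to 85 mm and grips with 20 to 120 N. Pads are 22 mm wide; open, the fingers measure 114 mm over their backs; the gripper's body (76 mm by 85 mm) begins 54 mm behind the grasp point. The pads swing forward as they close: fully open they stand 13 mm farther back than shut.
Start: joints at [-67.036, 4.979, 10.078, 95.1, 0, 90], TCP at [0.215, -0.506, 0.231] pointing down, gripper open.
Joint ranges: [-179.16, 179.16], [-48.56, 103.87], [-65.8, 70.77], [-126.05, 130.52], [-82.76, 87.17], [-180, 180]. Speed limits (degrees/s): [127.2, 127.2, 147.25, 180, 180, 180].

### API

Orientations are given as [roll, pitch, yaw] about the fixed x, y, z axes, in that order (R = Rz(yaw) Ry(pitch) Rx(roll)).
In Python, from workcell import * gives the robot as it stands.
- The arm moves only by the tool servo_tool, never from a script. Its argument "moves" is a list of rows, each a list of 4 numbers: the shift along the world's x, y, z in cm, then the turn about the world's z in rad. A call has 1 to 20 rows; each row is the pose to reach, as a shift and turn from the pose commanded when the call began; what a row does not reach only later rows make up. A row lasts 1/12 s, in which the tool goes at most 41.7 mm and 7.16 degrees, less where a joint would pass 70% of its speed; a pose out of reach is approached as far as the arm can. A call with a gripper value outside its range is refused whole. "claw" is the closure, from 0 (fully open) to 1 (shut), set as the call begins (left out, the last holds). The fingers move at their own pace and stop on an object; "force" is the grip in N (left out, the last holds). Time passes only in rows, so rows that repeat a pose let the fingers close. It gives the time, the measured TCP pose, the force, the opening and the grip force at its end, in the units of the state.
- get_obs(): the state, without advancing time (a new reading comes with each control period).
- camera(name): name is "scene" or "top"; returns the picture (480x640x3 uint8, red, green, blue); there is no depth.
- get_calibration(name): a dict with "fx", "fy", "cx", "cy" (pixels), "rvec" (rotation vector, rad) and "tvec" (3), from world to camera coordinates, as OpenCV has them. Camera axes: x right, y down, z forward; pixel columns grow to the right and rows downward; lengths in m; the calibration is good to about 2 mm. A picture is of the moment at which its call begins. get_calibration takes no time and is no camera call.
- job_done(): hands the job in; it is judged then, once.
The state is a dict: "time": time; "q": joint angles; "qd": joint speeds; "joint_efforts": joint torques, N m; "ee_pos": TCP position; "tcp_rot": TCP orientation; "wrist_force": force on the tool from outside, world axes, zero at the start; "torque": the same for the moment, N m; "opening": finger opening in m; "grasp_force": force on a finger pad.
Only numpy, scipy, OpenCV 4.12 (cv2) and the standard library are available. Lean on these libraries where they do the work, as an engineer would, in place of code of your own. Each camera call takes 0.05 s, during which the arm holds its last target. There are 200 camera calls.

## Working session

There is one attempt and no reset: what is moved stays moved. The work goes in short steps, Python scripts to look and compute and a tool call to move; the robot and the scene stay as the last step left them, time stands still between calls to the robot, and variables do not carry over. Pictures are saved under pics/ and viewed, at most 10 in all, crops included, and the job is handed in when it is done.

Besides the shell and the picture viewer there is one more tool, called after "Request:" as name([rows], argument=value, ...), one row to a line, values as JSON. servo_tool: Moves the arm, as the interface text tells. Its arguments: {"type":"object","properties":{"moves":{"type":"array","items":{"type":"array","items":{"type":"number"}}},"claw":{"type":"number"},"force":{"type":"number"}},"required":["moves"]}

```bash
mkdir -p pics; cat > h.py <<'E'
from workcell import *
import numpy as np, cv2
def cam(n):
    c=get_calibration(n); K=np.array([[c["fx"],0,c["cx"]],[0,c["fy"],c["cy"]],[0,0,1.]])
    return K,np.array(c["rvec"],float).ravel(),np.array(c["tvec"],float).ravel()
def proj(n,P):
    K,r,t=cam(n); return cv2.projectPoints(np.array(P,float).reshape(-1,1,3),r,t,K,None)[0].reshape(-1,2)
def ray(n,uv,z):
    K,r,t=cam(n); R=cv2.Rodrigues(r)[0]; o=-R.T@t; d=R.T@np.linalg.inv(K)@[uv[0],uv[1],1]
    return o+d*(z-o[2])/d[2]
def snap(n,f):
    im=np.array(camera(n)); cv2.imwrite("pics/"+f,im[:,:,::-1]); return im
E
python3 - <<'E'
from h import *
for n in("scene","top"):
    snap(n,n+"0.png"); K,r,t=cam(n); print(n,K[0,0],-cv2.Rodrigues(r)[0].T@t)
o=get_obs();print(o["time"],o["ee_pos"],o["tcp_rot"],o["opening"])
E
```

```text
scene 531.8028818499614 [-0.02518433  0.94369337  0.51152419]
top 475.7177734744197 [0.34277774 0.34985634 1.09337613]
0.1 [ 0.21451497 -0.50622152  0.2306475 ] [-1.79931744e+02  3.44093602e-04  2.29665978e+01] 0.0852469387011138
```

View pics/scene0.png

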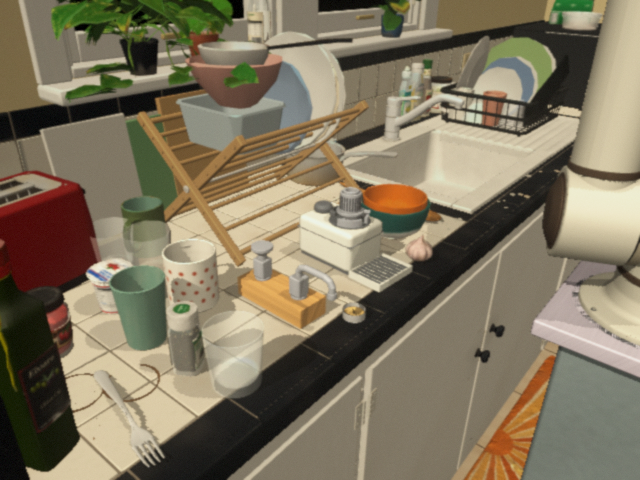

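View pics/top0.png

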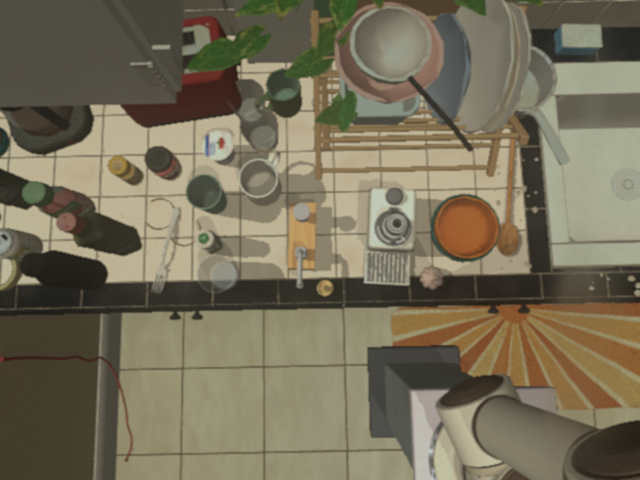

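The scene view shows the filter near (345,225), the block with nozzle (262,260) and spout (300,285), the tea light (354,312) and the garlic (420,247). In the top view the coupler is near (393,227) and the block near (302,235). I'll enlarge both.

```bash
python3 - <<'E'
import cv2
a=cv2.imread("pics/top0.png")[175:310,270:450]; cv2.imwrite("pics/topc.png",cv2.resize(a,None,fx=4.4,fy=4.4,interpolation=3))
a=cv2.imread("pics/scene0.png")[182:332,235:435]; cv2.imwrite("pics/scenec.png",cv2.resize(a,None,fx=4,fy=4,interpolation=3))
E
```

```text
(no output)
```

View pics/topc.png

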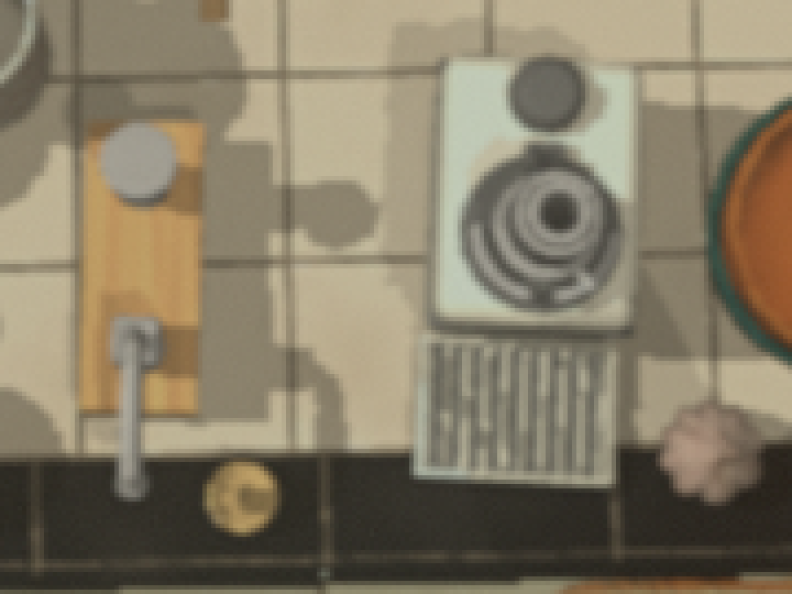

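View pics/scenec.png

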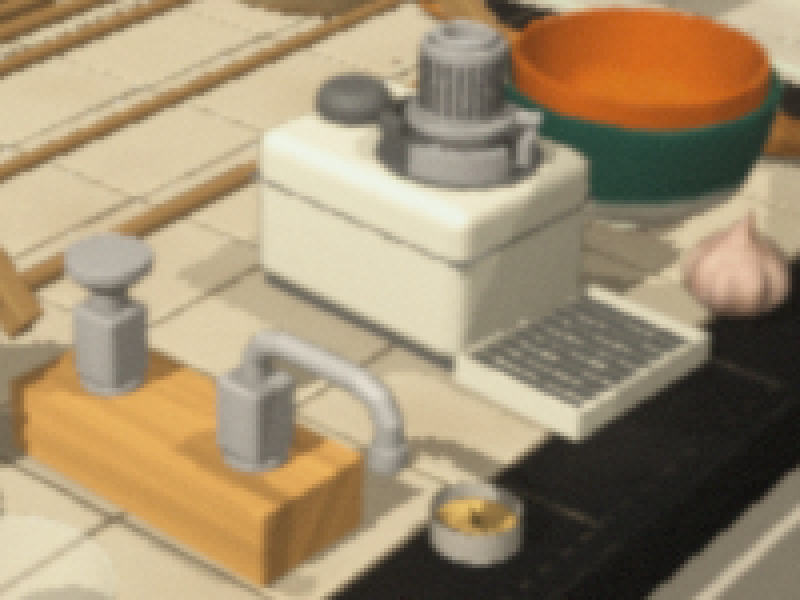

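```bash
cat > fit.py <<'E'
from h import *
from scipy.optimize import least_squares
T=lambda u,v:("top",(270+u/4.4,175+v/4.4))
S=lambda u,v:("scene",(235+u/4,182+v/4))
def fit(pts,g):
    def place(p,P): c,s=np.cos(p[2]),np.sin(p[2]); return [p[0]+c*P[0]-s*P[1],p[1]+s*P[0]+c*P[1],P[2]]
    def res(p): return np.concatenate([proj(n,place(p,P))[0]-uv for (n,uv),P in pts])
    r=least_squares(res,g,loss="soft_l1"); print(np.round(r.x,4)); print(np.round(res(r.x).reshape(-1,2),1).tolist()); return r.x
if __name__=="__main__":
    F=[(T(414,478),(-.117,.05,.014)),(T(613,487),(-.117,-.05,.014)),(T(559,211),(0,0,.147)),
     (T(443,60),(.09,.05,.08)),(T(638,66),(.09,-.05,.08)),
     (S(465,35),(0,0,.147)),(S(577,425),(-.117,.05,.014)),(S(710,345),(-.117,-.05,.014)),(S(458,372),(-.117+.072,.05,.014))]
    f=fit(F,[.35,.2,0])
    B=[(T(90,122),(.075,-.03,.034)),(T(206,122),(.075,-.03,.034)),(T(80,410),(-.075,-.03,.034)),(T(199,412),(-.075,-.03,.034))]
    # block +y = world -x : x -> +world... far (up) end is +world x = block -y?? long axis is world x here
    B=[(T(90,122),(.075,.03,.034)),(T(206,122),(.075,-.03,.034)),(T(80,410),(-.075,.03,.034)),(T(199,412),(-.075,-.03,.034)),
       (S(268,515),(-.075,.03,.034)),(S(362,455),(-.075,-.03,.034)),(S(22,400),(.075,.03,.034))]
    b=fit(B,[.35,.35,0])
    # spout outlet / barrel, nozzle
    print("barrel top from top",ray("top",T(137,336)[1],.070)[:2],"tube end",ray("top",T(131,492)[1],.062)[:2],"nozzle",ray("top",T(139,162)[1],.096)[:2])
    m=ray("top",T(559,211)[1],.147); print("mouth",m)
    for uv in [(580,285),(592,279)]:
        l=ray("top",T(*uv)[1],.108); d=l[:2]-f[:2]; print("lug",l,np.hypot(*d),np.arctan2(d[1],d[0]))
    l=ray("scene",S(530,120)[1],.106); d=l[:2]-f[:2]; print("lug s",l,np.hypot(*d),np.arctan2(d[1],d[0]))
    print("tea",ray("top",T(241,497)[1],.012),"bowl",ray("top",(433,227),.06))
E
python3 fit.py
```

```text
[ 0.4994  0.2    -0.0731]
[[-0.6, 0.2], [-1.5, 0.5], [-0.9, 1.1], [-0.9, -1.2], [0.7, -0.3], [0.2, -0.9], [1.0, -2.2], [0.5, -2.3], [-0.4, -3.8]]
[ 0.4965  0.3934 -0.0434]
[[-0.1, -0.1], [-0.1, 0.4], [0.0, 0.3], [-0.1, 0.5], [-0.4, -0.1], [1.4, -0.5], [-2.2, -5.8]]
barrel top from top [0.45668928 0.39557819] tube end [0.38072789 0.3999831 ] nozzle [0.53863372 0.39222725]
mouth [0.50166053 0.19801239 0.147     ]
lug [0.47241556 0.18334179 0.108     ] 0.03167473562107511 -2.5883519228000957
lug [0.47516753 0.17752706 0.108     ] 0.03301359944756069 -2.393463007934178
lug s [0.47116055 0.18493921 0.106     ] 0.03196696506048599 -2.6515394001192063
tea [0.37886814 0.34592659 0.012     ] bowl [0.50558509 0.10557835 0.06      ]
```

The lug stands about 0.6 rad counter-clockwise of the slot. The coupler axis is near (0.5005, 0.199) and the filter yaw is about -0.07. The spout already points the right way.

Request:
servo_tool([
  [8,10,3,0],
  [14,60,3,-0.1],
  [14,60,3,-0.1],
  [14,60,3,-0.1],
  [14,60,3,-0.1],
  [14,60,3,-0.1],
  [14,60,3,-0.1],
  [14,60,3,-0.1],
  [14,60,3,-0.1],
  [14,60,3,-0.1],
  [14,60,3,-0.1],
  [14,60,3,-0.1],
  [14,60,3,-0.1],
  [14,60,3,-0.1],
  [28.6,70.5,3,-0.15],
  [28.6,70.5,3,-0.15],
  [28.6,70.5,3,-0.15],
  [28.6,70.5,3,-0.15],
  [28.6,70.5,3,-0.15],
  [28.6,70.5,3,-0.15],
], claw=0, force=40)

```text
time: 1.77
ee_pos: [0.5117, 0.1647, 0.2596]
tcp_rot: [-178.6, 0.1, 17.2]
wrist_force: [1.2, 0.5, -1.0]
opening: 0.0854
grasp_force: 0.0
```

Request:
servo_tool([
  [0,0,0,0],
  [0,0,0,0],
  [0,0,0,0],
  [0,0,0,0],
])

```text
time: 2.1
ee_pos: [0.509, 0.1631, 0.2617]
tcp_rot: [-178.6, 0.0, 17.1]
wrist_force: [0.1, -0.5, 0.3]
opening: 0.0855
grasp_force: 0.0
```

```bash
python3 - <<'E'
from h import *
o=get_obs();print(o["time"],o["ee_pos"],o["tcp_rot"],o["qd"])
a=snap("top","t1.png");b=snap("scene","s1.png")
A=cv2.resize(a[160:310,300:460,::-1],None,fx=2.5,fy=2.5,interpolation=3);B=cv2.resize(b[150:300,270:430,::-1],None,fx=2.5,fy=2.5,interpolation=3)
cv2.imwrite("pics/c1.png",np.hstack([A,B]))
E
```

```text
2.1 [0.50898464 0.16305059 0.26166121] [-1.78637777e+02  1.40654276e-02  1.70897977e+01] [-0.09370876 -0.39674905  0.02666074 -0.06014062  0.09808219  0.03559066]
```

View pics/c1.png

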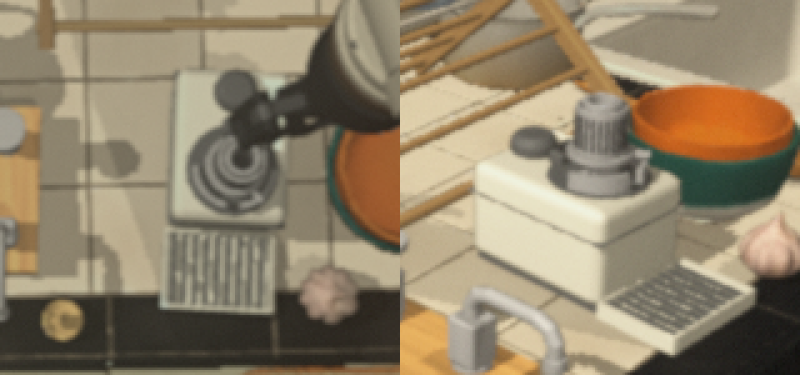

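Request:
servo_tool([
  [-0.85,3.6,-3,0],
  [-0.85,3.6,-3,0],
  [-0.85,3.6,-3,0],
  [-0.85,3.6,-3,0],
  [-0.85,3.6,-3,0],
])

```text
time: 2.62
ee_pos: [0.507, 0.1819, 0.2324]
tcp_rot: [-177.9, -0.0, 18.7]
wrist_force: [0.1, 0.0, 0.5]
opening: 0.0853
grasp_force: 0.0
```

```bash
python3 - <<'E'
from h import *
from scipy.optimize import least_squares
o=get_obs();print(o["time"],o["ee_pos"],o["tcp_rot"],o["q"])
# refine mouth with top0: dark bore centroid
g=cv2.imread("pics/top0.png",0).astype(float); u0,v0=397,223
p=g[v0-6:v0+7,u0-6:u0+7]; w=np.clip(75-p,0,None); ys,xs=np.mgrid[v0-6:v0+7,u0-6:u0+7]
print(p.astype(int)); c=((w*xs).sum()/w.sum(),(w*ys).sum()/w.sum()); print(c, ray("top",c,.147),ray("top",c,.135))
g=cv2.imread("pics/scene0.png",0); print(g[184:200,338:366])
E
```

```text
2.6167 [0.50703949 0.18191166 0.23244959] [-1.77871596e+02 -2.36765556e-02  1.86676203e+01] [ 18.6106806    3.39807093   8.51102479  95.09139346   2.12842668
 179.94302097]
[[127 130 137 141 144 147 149 148 149 152 145 142 140]
 [127 140 142 136 127 120 119 125 139 149 148 143 142]
 [137 142 130 110  94  87  87  93 110 131 146 144 136]
 [142 137 108  85  75  71  73  75  88 107 132 142 134]
 [145 125  93  73  69  68  66  70  76  93 120 141 141]
 [144 118  80  65  63  64  63  63  73  86 114 142 145]
 [144 111  79  62  61  61  62  61  69  80 110 142 148]
 [143 117  78  62  61  58  59  58  63  77 110 141 143]
 [142 126  94  68  59  55  58  59  65  83 117 140 134]
 [140 141 119  91  70  61  60  65  80 105 133 141 126]
 [134 145 142 125 106  92  90  99 114 132 141 135 117]
 [129 133 145 147 143 135 131 138 145 145 135 123 118]
 [134 126 129 138 143 144 142 145 143 133 127 125 124]]
(np.float64(396.4263565891473), np.float64(223.66666666666666)) [0.50023282 0.19932075 0.147     ] [0.50222934 0.19741196 0.135     ]
[[199 186 159 131 125 131 137 140 133 132 130 128 133 133 142 141 134 133
  1
[... 1095 characters left out ...]
195 175 149 154 167 177 177 174 172 175 173 173 170 166 162 160 157 150
  142 140 146 145 130 107  95 104  97  85]
 [195 168 135 136 155 163 172 174 180 182 182 177 175 172 171 171 178 172
  165 153 140 124 106  86  82 102 102  93]
 [195 158 117 112 132 150 160 166 170 171 173 173 172 167 166 162 160 153
  147 136 120 106  90  77  74  94 105 100]
 [191 149 107  96 107 136 137 151 158 160 166 167 163 160 157 153 150 140
  128 119 104  87  77  73  70  85 102 109]
 [168 133 101  94  99 126 119 132 136 133 150 150 144 149 140 134 135 122
  107  97  85  73  70  74  68  82  96 108]
 [172 144 103  98 102 124 114 122 120 117 138 132 124 136 121 113 124 105
   96  91  79  74  73  75  67  77  86 101]]
```

Joint 6 is at its limit (180 degrees). I'll use the half-turned grasp, which puts it near 10 degrees instead.

Request:
servo_tool([
  [0,0,0,0.12],
  [0,0,0,0.24],
  [0,0,0,0.36],
  [0,0,0,0.48],
  [0,0,0,0.6],
  [0,0,0,0.72],
  [0,0,0,0.84],
  [0,0,0,0.96],
  [0,0,0,1.08],
  [0,0,0,1.2],
  [0,0,0,1.32],
  [0,0,0,1.44],
  [0,0,0,1.56],
])

```text
time: 3.7
ee_pos: [0.5073, 0.1819, 0.2324]
tcp_rot: [-177.9, 0.1, 108.4]
wrist_force: [0.3, 0.3, 0.1]
opening: 0.0853
grasp_force: 0.0
```

Request:
servo_tool([
  [0,0,0,0.12],
  [0,0,0,0.24],
  [0,0,0,0.36],
  [0,0,0,0.48],
  [0,0,0,0.6],
  [0,0,0,0.72],
  [0,0,0,0.84],
  [0,0,0,0.96],
  [0,0,0,1.08],
  [0,0,0,1.2],
  [0,0,0,1.32],
  [0,0,0,1.44],
  [0,0,0,1.5],
  [0,0,0,1.5],
  [0,0,0,1.5],
  [0,0,0,1.5],
])

```text
time: 5.03
ee_pos: [0.5071, 0.1821, 0.2318]
tcp_rot: [-177.8, 0.1, -166.1]
wrist_force: [-0.1, 0.7, -0.4]
opening: 0.0852
grasp_force: 0.0
```

Request:
servo_tool([
  [-0.7,1.75,0,0],
  [-0.7,1.75,0,0],
  [-0.7,1.75,0,0],
  [-0.7,1.75,0,0],
  [-0.7,1.75,0,0],
  [-0.7,1.75,0,0],
])

```text
time: 5.53
ee_pos: [0.5001, 0.1994, 0.2313]
tcp_rot: [-177.8, 0.0, -166.0]
wrist_force: [0.2, 0.5, -0.3]
opening: 0.0857
grasp_force: 0.0
```

```bash
python3 - <<'E'
from h import *
o=get_obs();print(o["time"],o["ee_pos"],o["tcp_rot"],o["q"],o["wrist_force"])
E
```

```text
5.5333 [0.50005088 0.19938701 0.23129338] [-1.77841083e+02  4.00156758e-02 -1.66016307e+02] [22.87112749  3.65064208  8.64646265 95.28997986 -2.13916638  8.8936809 ] [ 0.15714976  0.45039819 -0.33112899]
```

The saturation left a 2.2 degree tilt in the commanded pose. I'll remove it at the opposite joint-6 limit, where it acts the other way.

Request:
servo_tool([
  [0,0,0,0.12],
  [0,0,0,0.24],
  [0,0,0,0.36],
  [0,0,0,0.48],
  [0,0,0,0.6],
  [0,0,0,0.72],
  [0,0,0,0.84],
  [0,0,0,0.96],
  [0,0,0,1.08],
  [0,0,0,1.2],
  [0,0,0,1.32],
  [0,0,0,1.44],
  [0,0,0,1.56],
  [0,0,0,1.68],
])

```text
time: 6.7
ee_pos: [0.5, 0.1994, 0.2314]
tcp_rot: [-177.8, 0.0, -69.4]
wrist_force: [-0.6, 0.1, -0.2]
opening: 0.0858
grasp_force: 0.0
```

Request:
servo_tool([
  [0,0,0,0.12],
  [0,0,0,0.24],
  [0,0,0,0.36],
  [0,0,0,0.48],
  [0,0,0,0.6],
  [0,0,0,0.72],
  [0,0,0,0.84],
  [0,0,0,0.96],
  [0,0,0,1.08],
  [0,0,0,1.2],
  [0,0,0,1.32],
  [0,0,0,1.44],
  [0,0,0,1.56],
  [0,0,0,1.56],
])

```text
time: 7.87
ee_pos: [0.5001, 0.1995, 0.2312]
tcp_rot: [-177.9, 0.1, 19.8]
wrist_force: [0.5, 0.8, 0.3]
opening: 0.085
grasp_force: 0.0
```

Request:
servo_tool([
  [0,-1,0,0],
  [0,-2,0,0],
  [0,-3,0,0],
  [0,-3.5,0,0],
  [0,-3.5,0,0],
])

```text
time: 8.28
ee_pos: [0.4959, 0.1755, 0.2316]
tcp_rot: [-178.4, 0.0, 18.5]
wrist_force: [0.3, 0.2, 1.2]
opening: 0.0855
grasp_force: 0.0
```

```bash
python3 - <<'E'
from h import *
o=get_obs();print(o["time"],o["ee_pos"],o["tcp_rot"],o["q"],o["wrist_force"])
E
```

```text
8.2833 [0.49585788 0.17553363 0.23160098] [-1.78387561e+02  1.66302743e-02  1.85085945e+01] [  18.62038042    1.68079057    6.64619619   94.97888911    1.61246831
 -179.88816979] [0.3388776  0.16373563 1.22106749]
```

Request:
servo_tool([
  [0,-1,0,0],
  [0,-2,0,0],
  [0,-3,0,0],
  [0,-3,0,0],
])

```text
time: 8.62
ee_pos: [0.4914, 0.1592, 0.2314]
tcp_rot: [-179.0, 0.1, 17.4]
wrist_force: [0.2, -0.4, -0.3]
opening: 0.0853
grasp_force: 0.0
```

Request:
servo_tool([
  [0,-1,0,0],
  [0,-2,0,0],
  [0,-3,0,0],
  [0,-4,0,0],
  [0,-4.5,0,0],
  [0,-4.5,0,0],
])

```text
time: 9.12
ee_pos: [0.4856, 0.136, 0.2314]
tcp_rot: [-180.0, 0.1, 15.6]
wrist_force: [0.1, 0.2, 0.5]
opening: 0.0855
grasp_force: 0.0
```

Request:
servo_tool([
  [0,0,0,-0.12],
  [0,0,0,-0.24],
  [0,0,0,-0.36],
  [0,0,0,-0.48],
  [0,0,0,-0.6],
  [0.2,1,0,-0.72],
  [0.4,2,0,-0.84],
  [0.6,3,0,-0.96],
  [0.8,4,0,-1.08],
  [1,5,0,-1.2],
  [1.2,6,0,-1.32],
  [1.45,6.35,0,-1.44],
  [1.45,6.35,0,-1.56],
])

```text
time: 10.2
ee_pos: [0.5005, 0.201, 0.2309]
tcp_rot: [-180.0, 0.1, -74.1]
wrist_force: [-0.1, -0.7, -0.4]
opening: 0.0853
grasp_force: 0.0
```

Request:
servo_tool([
  [0,0,0,-0.12],
  [0,0,0,-0.24],
  [0,0,0,-0.36],
  [0,0,0,-0.48],
  [0,0,0,-0.6],
  [0,0,0,-0.72],
  [0,0,0,-0.84],
  [0,0,0,-0.96],
  [0,0,0,-1.08],
  [0,0,0,-1.2],
  [0,0,0,-1.32],
  [0,0,0,-1.44],
  [0,0,0,-1.57],
  [0,0,0,-1.57],
  [0,0,0,-1.57],
  [0,0,0,-1.57],
])

```text
time: 11.53
ee_pos: [0.5002, 0.2, 0.2312]
tcp_rot: [-180.0, 0.1, -163.5]
wrist_force: [-0.0, 0.2, -0.6]
opening: 0.0854
grasp_force: 0.0
```

Request:
servo_tool([
  [0,0,-3,0],
  [0,0,-6,0],
  [0,0,-9,0],
  [0,0,-11.7,0],
  [0,0,-11.7,0],
  [0,0,-11.7,0],
  [0,0,-11.7,0],
])

```text
time: 12.12
ee_pos: [0.5008, 0.2002, 0.1161]
tcp_rot: [-180.0, 0.2, -163.6]
wrist_force: [0.2, 0.2, 1.8]
opening: 0.0854
grasp_force: 0.0
```

Request:
servo_tool([
  [0,0,0,0],
  [0,0,0,0],
  [0,0,0,0],
  [0,0,0,0],
  [0,0,0,0],
  [0,0,0,0],
  [0,0,0,0],
  [0,0,0,0],
], claw=1, force=40)

```text
time: 12.78
ee_pos: [0.501, 0.1989, 0.1149]
tcp_rot: [-179.8, 0.1, -163.8]
wrist_force: [3.7, -9.6, 0.9]
opening: 0.0384
grasp_force: 43.9
```

Request:
servo_tool([
  [0.03,-0.12,0,0],
  [0.03,-0.12,0,-0.1],
  [0.03,-0.12,0,-0.2],
  [0.03,-0.12,0,-0.3],
  [0.03,-0.12,0,-0.35],
  [0.03,-0.12,-0.4,-0.35],
  [0.03,-0.12,-0.5,-0.35],
  [0.03,-0.12,-0.5,-0.35],
])

```text
time: 13.45
ee_pos: [0.5018, 0.1987, 0.1126]
tcp_rot: [180.0, 0.3, 176.3]
wrist_force: [-3.0, -5.8, 21.4]
opening: 0.0385
grasp_force: 46.1
```

Request:
servo_tool([
  [-0.03,0,0.08,-0.04],
  [-0.03,0,0.08,-0.08],
  [-0.03,0,0.08,-0.12],
  [-0.03,0,0.08,-0.12],
])

```text
time: 13.78
ee_pos: [0.5015, 0.1987, 0.1125]
tcp_rot: [180.0, 0.3, 169.3]
wrist_force: [0.2, -4.8, 14.7]
opening: 0.0382
grasp_force: 45.6
```

Request:
servo_tool([
  [0,0,0,-0.04],
  [0,0,0,-0.08],
  [0,0,0,-0.1],
  [0,0,-0.05,-0.1],
])

```text
time: 14.12
ee_pos: [0.5012, 0.1986, 0.1103]
tcp_rot: [-180.0, 0.2, 163.6]
wrist_force: [4.1, -4.8, 2.2]
opening: 0.0382
grasp_force: 44.2
```

The lug has dropped into the slot. Now I pull down.

Request:
servo_tool([
  [0,0,0,-0.05],
  [0,0,-0.3,-0.05],
  [0,0,-0.6,-0.05],
  [0,0,-0.9,-0.05],
  [0,0,-1.0,-0.05],
  [0,0,-1.0,-0.05],
  [0,0,-1.0,-0.05],
])

```text
time: 14.7
ee_pos: [0.5012, 0.1985, 0.1012]
tcp_rot: [180.0, 0.2, 160.8]
wrist_force: [1.8, -5.7, 11.2]
opening: 0.0386
grasp_force: 45.0
```

Request:
servo_tool([
  [0,0,-0.15,0],
  [0,0,-0.25,0],
  [0,0,-0.25,0],
  [0,0,0.1,0],
  [0,0,0.3,0],
  [0,0,0.3,0],
  [0,0,0.3,0],
])

```text
time: 15.28
ee_pos: [0.5011, 0.1985, 0.1033]
tcp_rot: [-180.0, 0.2, 160.8]
wrist_force: [4.8, -3.8, 3.2]
opening: 0.0379
grasp_force: 44.1
```

Request:
servo_tool([
  [0,0,0,0],
  [0,0,0,0],
  [0,0,0,0],
  [0,0,0,0],
  [0,0,0,0],
  [0,0,3,0],
  [0,0,6,0],
  [0,0,10,0],
  [0,0,12,0],
  [0,0,12,0],
], claw=0)

```text
time: 16.12
ee_pos: [0.5015, 0.1994, 0.2279]
tcp_rot: [179.8, 0.4, 160.8]
wrist_force: [0.1, -0.1, 0.0]
opening: 0.0854
grasp_force: 0.0
```

```bash
python3 - <<'E'
from h import *
b=snap("scene","s2.png");a=cv2.imread("pics/scene0.png")
f=lambda i:cv2.resize(i[165:250,300:400],None,fx=4,fy=4,interpolation=3)
cv2.imwrite("pics/c2.png",np.hstack([f(a),f(b[:,:,::-1])]))
E
```

```text
(no output)
```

View pics/c2.png

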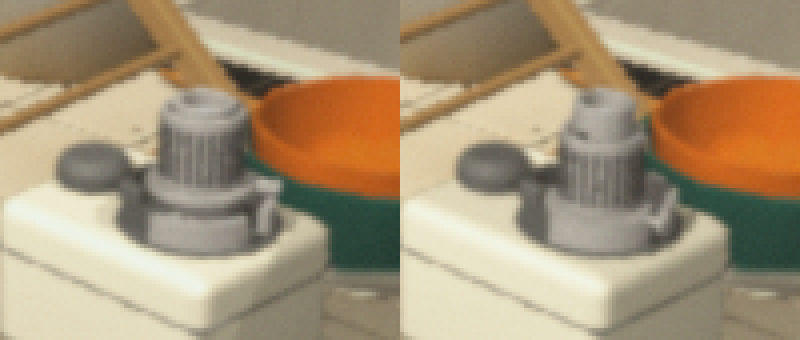

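The sleeve stays back after release: the bare mouth tube now shows above it in the right half. Next I go to the spout.

Request:
servo_tool([
  [-1,4,0,0.05],
  [-2,8,0,0.1],
  [-3,12,0,0.15],
  [-4,16,0,0.2],
  [-4.65,19.5,0,0.28],
  [-4.65,19.5,-2,0.28],
  [-4.65,19.5,-4,0.28],
  [-4.65,19.5,-6,0.28],
  [-4.65,19.5,-6,0.28],
  [-4.65,19.5,-6,0.28],
])

```text
time: 17.0
ee_pos: [0.4528, 0.3932, 0.1609]
tcp_rot: [-179.8, -0.1, 176.8]
wrist_force: [0.4, 0.1, -0.0]
opening: 0.0851
grasp_force: 0.0
```

```bash
python3 - <<'E'
from h import *
o=get_obs();print(o["time"],o["ee_pos"],o["tcp_rot"],o["q"])
# predicted outline of the barrel for candidate centre in first pictures
for c in [(.4545,.3950)]:
    y=-.05;R=np.array([[np.cos(y),-np.sin(y)],[np.sin(y),np.cos(y)]])
    P=[[*(np.array(c)+R@[i*.012,j*.012]),z] for z in(.072,.038) for i,j in((1,1),(1,-1),(-1,-1),(-1,1))]
    P+=[[*(np.array(c)+R@[-.07,0]),.061]]
    im=[]
    for n,(u,v) in(("top",(285,235)),("scene",(270,255))):
        a=cv2.imread(f"pics/{n}0.png")[v:v+60,u:u+75]; a=cv2.resize(a,None,fx=5,fy=5,interpolation=2)
        for p in proj(n,P): cv2.circle(a,tuple(int(k) for k in((p-[u,v]+.5)*5)),2,(0,0,255),-1)
        im.append(a)
    cv2.imwrite("pics/b.png",np.hstack(im))
E
```

```text
17.0 [0.45282441 0.39316887 0.16088051] [-1.79808270e+02 -8.80053234e-02  1.76806894e+02] [ 4.10026156e+01  1.11760760e+01  9.18404433e+00  8.82047220e+01
 -7.61139040e-02  4.41957048e+01]
```

View pics/b.png

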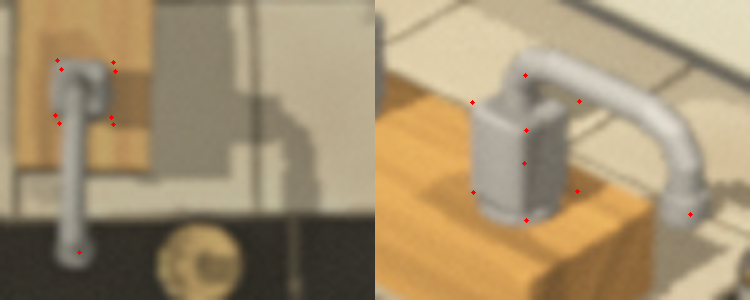

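The overlay puts the barrel about 1.5 mm further in +x and +y than my guess, so the centre is about (0.456, 0.396).

Request:
servo_tool([
  [0.3,0.25,-1,0],
  [0.3,0.25,-3,0],
  [0.3,0.25,-5,0],
  [0.3,0.25,-6,0],
  [0.3,0.25,-6,0],
  [0.3,0.25,-6,0],
  [0.3,0.25,-6,0],
])

```text
time: 17.58
ee_pos: [0.4573, 0.3967, 0.1041]
tcp_rot: [180.0, 0.1, 176.8]
wrist_force: [-0.0, 0.1, 0.6]
opening: 0.0853
grasp_force: 0.0
```

Request:
servo_tool([
  [-0.12,-0.05,-2,0],
  [-0.12,-0.05,-4,0],
  [-0.12,-0.05,-6,0],
  [-0.12,-0.05,-6.4,0],
  [-0.12,-0.05,-6.4,0],
  [-0.12,-0.05,-6.4,0],
])

```text
time: 18.08
ee_pos: [0.456, 0.3963, 0.0402]
tcp_rot: [180.0, 0.1, 176.8]
wrist_force: [1.3, -0.3, -0.1]
opening: 0.0855
grasp_force: 0.0
```

Request:
servo_tool([
  [0,0,0,0],
  [0,0,0,0],
  [0,0,0,0],
  [0,0,0,0],
  [0,0,0,0],
  [0,0,0,0],
  [0,0,0,0],
  [0,0,0,0],
  [0,0,0,0],
], claw=1, force=60)

```text
time: 18.83
ee_pos: [0.4557, 0.396, 0.0391]
tcp_rot: [-180.0, 0.1, 176.8]
wrist_force: [-0.3, 0.1, 6.0]
opening: 0.0236
grasp_force: 59.0
```

Request:
servo_tool([
  [0,0,1.5,0],
  [0,0,4,0],
  [0,0,8,0],
  [0,0,12,0],
  [0,0,16,0],
  [0,0,18.5,0],
  [1,-4,18.5,0],
  [2,-8,18.5,0],
  [3,-12,18.5,0],
  [4,-16,18.5,0],
  [4.5,-19.75,18.5,0],
  [4.5,-19.75,18.5,0],
  [4.5,-19.75,18.5,0],
  [4.5,-19.75,18.5,0],
])

```text
time: 20.0
ee_pos: [0.5004, 0.1983, 0.2232]
tcp_rot: [-180.0, 0.0, 176.8]
wrist_force: [-0.6, 0.1, -1.0]
opening: 0.023
grasp_force: 59.7
```

```bash
python3 - <<'E'
from h import *
o=get_obs();p=np.array(o["ee_pos"]);print(o["time"],p,o["tcp_rot"])
a=snap("top","t3.png");b=snap("scene","s3.png")
y=-.056;R=np.array([[np.cos(y),-np.sin(y)],[np.sin(y),np.cos(y)]]); c=p[:2]
tip=p[2]-.033
P=[[*(c+R@[i*.009,j*.009]),tip+.005] for i,j in((1,1),(-1,-1),(-1,1),(1,-1))]+[[*c,tip]]+[[*(c+R@[s*.012,t*.012]),tip+z] for z in(.034,.066) for s in(1,-1) for t in(1,-1)]+[[*(c+R@[-.07,0]),tip+.055]]
P+=[[.5006,.1986,.147]]
q=proj("scene",P); u,v=int(q[4,0])-50,int(q[4,1])-55
A=cv2.resize(b[v:v+100,u:u+100,::-1],None,fx=6,fy=6,interpolation=2)
for k in q: cv2.circle(A,tuple(int(m) for m in((k-[u,v]+.5)*6)),2,(0,0,255),-1)
cv2.imwrite("pics/c3.png",A)
E
```

```text
20.0 [0.5004421  0.19834198 0.22324551] [-1.79957004e+02  3.39486533e-02  1.76754625e+02]
```

View pics/c3.png

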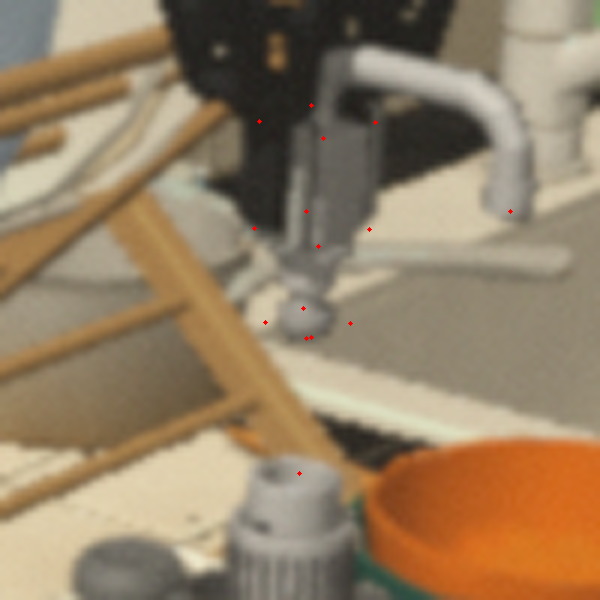

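The plug tip (305,338) and the mouth (297,472) in the crop agree with the model to within a pixel. I'm inserting it now.

Request:
servo_tool([
  [0.02,0.03,-2,0],
  [0.02,0.03,-3.5,0],
  [0.02,0.03,-4.2,0],
  [0.02,0.03,-4.7,0],
  [0.02,0.03,-5.2,0],
  [0.02,0.03,-5.2,0],
])

```text
time: 20.6
ee_pos: [0.5009, 0.1988, 0.1712]
tcp_rot: [-179.9, 0.1, 176.8]
wrist_force: [1.4, -1.8, -2.2]
opening: 0.0233
grasp_force: 59.7
```

Request:
servo_tool([
  [0,0,-0.5,0],
  [0,0,-1.0,0],
  [0,0,-1.4,0],
  [0,0,-1.7,0],
  [0,0,-2.0,0],
  [0,0,-2.0,0],
])

```text
time: 21.1
ee_pos: [0.5011, 0.1986, 0.1522]
tcp_rot: [-180.0, 0.2, 176.8]
wrist_force: [2.8, -1.3, 2.5]
opening: 0.0231
grasp_force: 60.3
```

Request:
servo_tool([
  [0,0,-0.15,0],
  [0,0,-0.3,0],
  [0,0,-0.3,0],
  [0,0,-0.3,0],
])

```text
time: 21.43
ee_pos: [0.5012, 0.1986, 0.152]
tcp_rot: [180.0, 0.3, 176.8]
wrist_force: [-4.5, -3.6, 22.8]
opening: 0.0235
grasp_force: 62.9
```

Request:
servo_tool([
  [0,0,0.25,0],
  [0,0,0.25,0],
  [0,0,0.25,0],
  [0,0,0.25,0],
  [0,0,0.25,0],
  [0,0,0.25,0],
  [0,0,0.25,0],
], claw=0)

```text
time: 22.02
ee_pos: [0.5006, 0.1986, 0.1507]
tcp_rot: [-179.9, 0.0, 176.8]
wrist_force: [-0.2, 0.6, -0.1]
opening: 0.0852
grasp_force: 0.0
```

Request:
servo_tool([
  [0,0,2,0],
  [0,0,4,0],
  [0,0,8,0],
  [0,0,11,0],
  [0,0,11,0],
  [0,0,11,0],
])

```text
time: 22.52
ee_pos: [0.5014, 0.1989, 0.2628]
tcp_rot: [180.0, 0.2, 176.8]
wrist_force: [-0.3, 0.0, -0.6]
opening: 0.0854
grasp_force: 0.0
```

```bash
python3 - <<'E'
from h import *
b=snap("scene","s4.png"); print(get_obs()["time"])
cv2.imwrite("pics/c4.png",cv2.resize(b[130:330,230:440,::-1],None,fx=3,fy=3,interpolation=3))
E
```

```text
22.5667
```

View pics/c4.png

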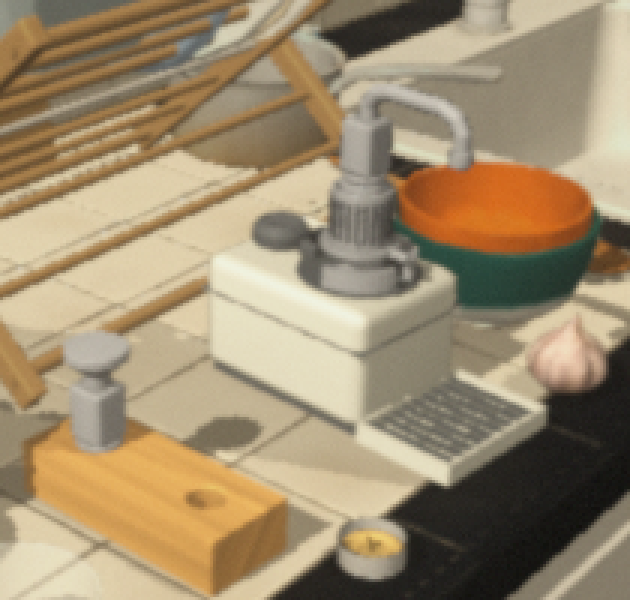

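The sleeve looks forward again. I'll use one last overlay to check that the spout is seated.

```bash
python3 - <<'E'
from h import *
b=cv2.imread("pics/s4.png");a=cv2.imread("pics/scene0.png")
y=-.056;R=np.array([[np.cos(y),-np.sin(y)],[np.sin(y),np.cos(y)]]);c=np.array([.5006,.1986])
P=[[*(c+R@[s*.012,t*.012]),z] for z in(.151,.185) for s,t in((-1,1),(1,1),(-1,-1))]+[[*(c+R@[-.07,0]),.174]]
u,v=325,150;f=lambda i:cv2.resize(i[v:v+80,u:u+65],None,fx=6,fy=6,interpolation=2)
A=f(b)
for k in proj("scene",P): cv2.circle(A,tuple(int(m) for m in((k-[u,v]+.5)*6)),2,(0,0,255),-1)
cv2.imwrite("pics/c5.png",np.hstack([A,f(a)]))
E
```

```text
(no output)
```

View pics/c5.png

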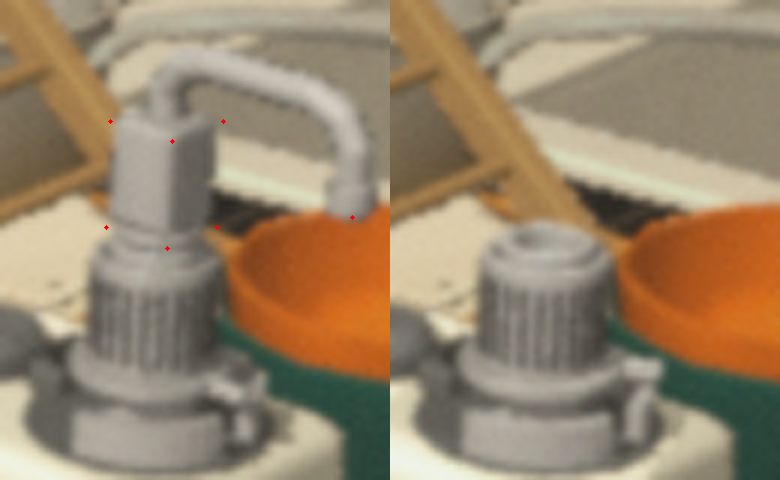

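```bash
python3 - <<'E'
from h import *
g=lambda f:cv2.imread("pics/"+f,0)
s0,s2,s3,s4=map(g,("scene0.png","s2.png","s3.png","s4.png"))
def match(a,b,box,r=6):
    x0,y0,x1,y1=box; up=lambda i:cv2.resize(i,None,fx=8,fy=8,interpolation=2)
    m=cv2.matchTemplate(up(b[y0-r:y1+r,x0-r:x1+r]),up(a[y0:y1,x0:x1]),cv2.TM_CCOEFF_NORMED)
    _,s,_,l=cv2.minMaxLoc(m); return (l[0]/8-r,l[1]/8-r,round(s,3))
sb=(335,196,354,222)
print("sleeve 0->4",match(s0,s4,sb),"0->2(back)",match(s0,s2,sb))
print("expected for 11mm",np.diff(proj("scene",[[.5,.2,.12],[.5,.2,.109]]),axis=0), "2mm",np.diff(proj("scene",[[.5,.2,.12],[.5,.2,.118]]),axis=0))
# spout: in-hand picture to seated picture, Gaussian-weighted pieces
for rel in([-.065,0,.060],[-.04,0,.088],[-.055,0,.08]):
    y=-.056;R=np.array([[np.cos(y),-np.sin(y)],[np.sin(y),np.cos(y)]])
    p=lambda c,t:proj("scene",[[*(np.array(c)+R@rel[:2]),t+rel[2]]])[0]
    q3=p((.5004,.1983),.1902);q4=p((.5008,.1986),.119)
    d=np.round(q4-q3).astype(int); b=np.roll(s4,(-d[1],-d[0]),(0,1))
    c=np.round(q3).astype(int); m=match(s3,b,(c[0]-8,c[1]-8,c[0]+9,c[1]+9))
    print("spout offset px from home",np.array(m[:2])+d-(q4-q3),m[2])
print("px per mm up",proj("scene",[[.44,.2,.181]])-proj("scene",[[.44,.2,.18]]))
E
```

```text
sleeve 0->4 (-0.125, 0.0, 0.961) 0->2(back) (-1.125, 3.5, 0.532)
expected for 11mm [[-0.26797264  5.43251522]] 2mm [[-0.04893026  0.99194591]]
spout offset px from home [ 0.13442943 -4.28294112] 0.536
spout offset px from home [ 2.73693818 -0.28868441] 0.728
spout offset px from home [-1.37170915 -2.53017405] 0.583
px per mm up [[ 0.04100323 -0.54109733]]
```

```bash
python3 -c "
from workcell import *
print(job_done())"
```

```text
the job is handed in; nothing more can be done
None
```

I fitted the curved spout in the coupler and handed the job in at about 22.6 s; the hand-in returned no verdict. The last picture shows the sleeve fully forward and the spout over the drip tray. The spout looks about 2 mm above its fully pressed position, near the allowed rise, though my pixel match for that was too weak to confirm it.

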